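# Find the hidden gap of a sprung guide with gauge leaves

## Robot

A 6-joint arm with a two-finger parallel gripper is mounted at the origin on a cart in front of the work surface, level with it; the furniture and walls round the work are solid. World frame = base frame: x ahead of the robot, y to its left, z up, the work surface at z = 0. Lengths are in m, angles in rad, forces in N, time in s.
With the tool pointing down it reaches from about 0.425 to 0.95 m from the base axis. Payload 3.5 kg.
Tool frame: the origin (TCP) lies midway between the tips of the shut fingers; the grasp point (between the pads) lies 19 mm behind it; z points along the fingers, y is the direction in which the jaws open and shut (so a half turn about z gives the same grasp; the last joint's range is limited). The gripper opens to 85 mm and grips with 20 to 120 N. Pads are 22 mm wide; open, the fingers measure 114 mm over their backs; the gripper's body (76 mm by 85 mm) begins 54 mm behind the grasp point. The pads swing forward as they close: fully open they stand 13 mm farther back than shut.
Start: joints at [1.051, 0.286, 1.577, -0, 1.279, -0.15], TCP at [0.244, 0.629, 0.231] pointing down, gripper open.
Joint ranges: [-2.77, 2.77], [-0.9, 2.22], [0.21, 2.48], [-1.53, 4.67], [0.24, 2.81], [-2.84, 2.84]. Speed limits (rad/s): [2.79, 2.79, 3.14, 3.14, 3.14, 3.14].

## Interface

Orientations are given as a unit quaternion [x, y, z, w].
In Python, from plant import ctrl gives the robot as it stands.
- The arm moves only by the tool apply_moves, never from a script. Its argument "moves" is a list that holds one entry, the list of rows, each a list of 7 numbers: the shift along the tool's x, y, z in m, then the turn, a rotation vector about the tool's x, y, z in degrees, then the gripper's target within -1 to 1 (shut at 1, half-way at 0, fully open at -1). In form: [[[tx, ty, tz, ax, ay, az, hand], ...]]. A call has 1 to 12 rows; each row shifts and turns the pose as measured when the row begins, along the tool's axes as they then stand; what a row does not reach is not made up. A row lasts 1/10 s, in which the tool goes at most 50 mm and 8.59 degrees, less where a joint would pass 70% of its speed; a pose out of reach is approached as far as the arm can. A call with a gripper value outside its range is refused whole. The fingers move at their own pace and stop on an object; "force" is the grip in N (left out, the last holds). Time passes only in rows, so rows that do not move let the fingers close. It gives the time, the measured TCP pose, the force and the opening at its end, in the units of the state.
- ctrl.get_state(): the state, without advancing time (a new reading comes with each control period).
- ctrl.read_camera(name): name is "scene" or "top" or "wrist"; returns the picture (384x512x3 uint8, red, green, blue); there is no depth.
- ctrl.get_calibration(name): a dict with "camera_matrix" (3x3 intrinsics, pixels), "cam_to_world" (4x4, takes a point from camera to world coordinates). Camera axes: x right, y up, looking along -z (the intrinsics and any distortion apply to the point x, -y, -z); pixel columns grow to the right and rows downward; lengths in m; the calibration is good to about 2 mm. A picture is of the moment at which its call begins: read the wrist's pose just before it. get_calibration takes no time and is no camera call; for the wrist camera it gives the pose at the moment of the call.
- ctrl.sign_off(): hands the job in, once; it reports no verdict.
The state is a dict: "time": time; "qpos": joint angles; "dq": joint speeds; "joint_efforts": joint torques, N m; "eef_pos": TCP position; "tcp_rot": TCP orientation; "contact_force": force on the tool from outside, world axes, zero at the start; "wrist_torque": the same for the moment, N m; "opening": opening from 0.0 (shut) to 1.0 (fully open).
Only numpy, scipy, OpenCV 4.12 (cv2) and the standard library are available. Lean on these libraries where they do the work, as an engineer would, in place of code of your own. Each camera call takes 0.05 s, during which the arm holds its last target. There are 200 camera calls.

## Task

Find the gap hidden inside the covered guide: try the steel gauge leaves from the rack in its slot one after the other, from the thinnest up, each pushed gently straight down until its shoulders are fully home on the cover. A leaf that goes in loosely belongs back in the rack, hanging in any empty slot; the first leaf that binds (you feel it drag as the sprung jaw grips it) stays fully home in the guide, let go, with all the other leaves in the rack. Never force a leaf that is too thick, and leave the pliers, the dark tin and the white-lidded pot where they are.

Things in the scene. Friction and masses are not known exactly. Their poses are not given: they have to be found in the camera images.
- guide: the covered guide, fixed to the bench: a grey box 86 x 64 mm on a dark foot plate 116 x 78 mm, flat cover 80 mm high, brass knob on its +x side. Origin under its middle, on the bench, z up. A leaf goes in from above, its thickness along the guide's x, its width along y, centred in y. When home, its shoulders lie on the cover and its origin is 32 mm above the bench
- guide_mouth (a point): the middle of the slot in the cover, at the cover's top (80 mm above the bench); the slot is 28 mm (x) by 28 mm (y). Below it a fence stands at the -x side and a sprung jaw faces it from +x, at an unknown gap of 5.6 to 15.2 mm. Lead-ins slope from 15 to 30 mm below the cover (fence's 4 mm wide, jaw's 6 mm), upright faces follow from 30 to 46 mm
- guide_fence_line (a point): the point on the fence's upright face at guide x = -10, y = 0, z = 42 mm (at rest; the face is parallel to the guide's y). Enter a leaf with its -x face level with this or up to 1 mm to the +x side. Fence and jaw together float up to 5 mm along x on a soft spring (0.3 N per mm), which takes up small errors
- guide_fence: the fence inside the guide, hidden under the cover; its frame coincides with the guide's at rest and floats along x. The jaw opposite yields from 3 N (its start) to 4 N at the end of its 4.2 mm travel: a leaf up to 4 mm thicker than the gap binds and can be pushed home with some 3 to 10 N, a still thicker one is stopped solid, a thinner one meets under 1.5 N
- rack: a wooden rack, fixed to the bench, 56 mm (x) by 204 mm (y), top 62 mm high, origin under its middle on the bench. Its 8 mm top plate has four slots 26 mm (x) by 28 mm (y) at rack x = 0, y = +72, +24, -24, -72 mm; in each hangs one leaf by its shoulders, thickness along the rack's x, its origin 14 mm above the bench. Which leaf hangs in which slot varies
- leaf_8: a flat T-shaped steel plate, 8 mm thick all over (its x axis), standing upright with z up. The thinnest of the four. Head 40 mm wide (y) and 32 mm high on top, with fine grip grooves; blade below it 24 mm wide and 48 mm long. Origin: middle of the blade's lower edge, so the head's shoulders lie 48 mm and the top 80 mm above it. About 70 g. Either face may go to either side
- leaf_12: a flat T-shaped steel plate, 12 mm thick all over (its x axis), standing upright with z up. The second thinnest. Head 40 mm wide (y) and 32 mm high on top, with fine grip grooves; blade below it 24 mm wide and 48 mm long. Origin: middle of the blade's lower edge, so the head's shoulders lie 48 mm and the top 80 mm above it. About 70 g. Either face may go to either side
- leaf_16: a flat T-shaped steel plate, 16 mm thick all over (its x axis), standing upright with z up. The third. Head 40 mm wide (y) and 32 mm high on top, with fine grip grooves; blade below it 24 mm wide and 48 mm long. Origin: middle of the blade's lower edge, so the head's shoulders lie 48 mm and the top 80 mm above it. About 70 g. Either face may go to either side
- leaf_20: a flat T-shaped steel plate, 20 mm thick all over (its x axis), standing upright with z up. The thickest. Head 40 mm wide (y) and 32 mm high on top, with fine grip grooves; blade below it 24 mm wide and 48 mm long. Origin: middle of the blade's lower edge, so the head's shoulders lie 48 mm and the top 80 mm above it. About 70 g. Either face may go to either side
- pliers: steel pliers lying on the bench, 44 x 100 x 12 mm, origin under their middle; leave alone
- dark_tin: a dark tin box behind the rack, 58 x 87 x 30 mm, origin under its middle; leave alone
- white_pot: a small round pot with a white lid, 45 mm across, 25 mm high, origin under its middle; leave alone
Not all that is in view belongs to the job. What is shaped like the leaf_20 but red or turquoise is not meant.

How it is judged:
By the outcome, as a careful person would: the job done as asked, in the order asked, and still so for the second after the job is handed in, with the robot touching nothing.
It also fails if it takes over 72 s, if anything falls off the work surface, if the arm or the gripper's body presses on something with over 40 N, if the wrist force passes 120 N, or if a joint passes its speed limit or range.

## Working session

There is one attempt and no reset: what is moved stays moved. The work goes in short steps, Python scripts to look and compute and a tool call to move; the robot and the scene stay as the last step left them, time stands still between calls to the robot, and variables do not carry over. Pictures are saved under pics/ and viewed, about 8 in all and at most 12, crops included, and the job is handed in when it is done.

Besides the shell and the picture viewer there is one more tool, called in YAML: its name, and indented under it one key for each argument. apply_moves: Moves the arm, as the interface text tells. Its arguments: {"type":"object","properties":{"moves":{"type":"array","items":{"type":"array","items":{"type":"array","items":{"type":"number"}}}},"force":{"type":"number"}},"required":["moves"]}

```bash
mkdir -p pics; ls; cat > h.py <<'E'
import numpy as np, cv2
from plant import ctrl
def snap(n,f):
    im=ctrl.read_camera(n); cv2.imwrite('pics/'+f,im[:,:,::-1]); return im
def cal(n):
    c=ctrl.get_calibration(n); return np.array(c["camera_matrix"]),np.array(c["cam_to_world"]),c
def proj(n,P,C=None):
    K,T,_=C or cal(n); P=np.atleast_2d(P); p=(P-T[:3,3])@T[:3,:3]; p=p*[1,-1,-1]; q=p@K.T; return q[:,:2]/q[:,2:]
def ray(n,uv,C=None):
    K,T,_=C or cal(n); d=np.linalg.solve(K,[uv[0],uv[1],1])*[1,-1,-1]; return T[:3,3],T[:3,:3]@d
def onz(n,uv,z,C=None):
    o,d=ray(n,uv,C); return o+d*(z-o[2])/d[2]
def tri(obs):
    A=0;b=0
    for o,d in obs:
        d=d/np.linalg.norm(d);M=np.eye(3)-np.outer(d,d);A=A+M;b=b+M@o
    x=np.linalg.solve(A,b); return x,[np.linalg.norm(np.cross(x-o,d/np.linalg.norm(d))) for o,d in obs]
E
python3 - <<'E'
from h import *
for n in ['scene','top','wrist']:
    C=cal(n); print(n,C[0].tolist(),np.round(C[1],3).tolist(),[k for k in C[2]])
a=snap('scene','s0.png');b=snap('top','t0.png')
cv2.imwrite('pics/both.png',np.vstack([a[:300],b[:300]])[:,:,::-1]) 
print(ctrl.get_state())
E
```

```text
pics
scene [[473.13057855398085, 0.0, 244.75293213455035], [0.0, 473.13057855398085, 191.16436548459612], [0.0, 0.0, 1.0]] [[0.443, 0.666, -0.6, -0.012], [-0.896, 0.328, -0.298, -0.382], [-0.002, 0.67, 0.743, 0.814], [0.0, 0.0, 0.0, 1.0]] ['camera_matrix', 'cam_to_world']
top [[370.4972532516265, 0.0, 267.36378958580116], [0.0, 370.4972532516265, 183.72308124382803], [0.0, 0.0, 1.0]] [[-0.025, 0.986, -0.163, 0.417], [-0.999, -0.028, -0.017, -0.093], [-0.021, 0.163, 0.986, 1.001], [0.0, 0.0, 0.0, 1.0]] ['camera_matrix', 'cam_to_world']
wrist [[330.48583985658814, 0.0, 253.54747573493432], [0.0, 330.48583985658814, 193.61120274709356], [0.0, 0.0, 1.0]] [[0.362, -0.9, -0.243, 0.182], [0.932, 0.348, 0.097, 0.653], [-0.003, -0.262, 0.965, 0.373], [0.0, 0.0, 0.0, 1.0]] ['camera_matrix', 'cam_to_world']
{'time': 0.1, 'qpos': array([ 1.05103620e+00,  2.87113004e-01,  1.57804408e+00,  4.01643966e-07,
        1.27861068e+00, -1.50003439e-01]), 'dq': array([-0.00053266, -0.0010504 , -0.00045692, -0.00127797, -0.00051295,
       -0.0002128 ]), 'joint_efforts': array([ 6.44873398e-04, -4.07299626e+01, -2.93697667e+01, -1.80658799e-04,
        3.45050408e-03,  6.23988370e-06]), 'eef_pos': array([0.24360947, 0.62886195, 0.23005425]), 'tcp_rot': array([ 1.83826901e-01,  9.82958030e-01, -1.02707659e-03, -3.57614475e-04]), 'contact_force': array([-0.06575978, -0.27244074,  0.7288378 ]), 'wrist_torque': array([ 0.01229904, -0.02739907, -0.00616608]), 'opening': 0.9987688148054019}
```

View pics/s0.png

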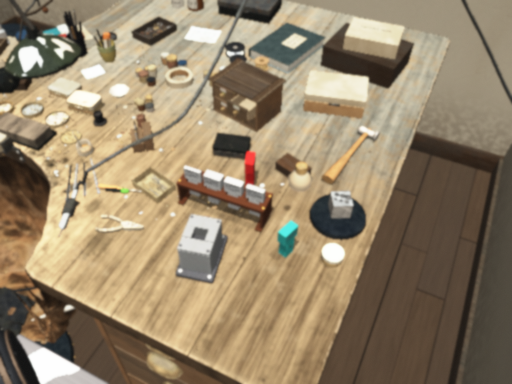

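View pics/t0.png

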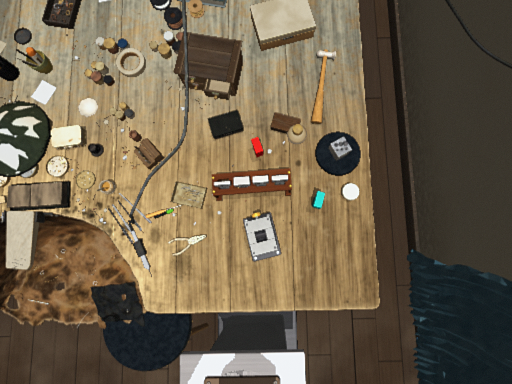

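Scene: rack with four grey leaves at (225,188), guide at (202,247), red decoy (250,167), turquoise decoy (288,238). Top: rack (252,181), guide (262,237), pliers (188,243), tin (226,124), white pot (350,191). Next I enlarge the rack and guide in both views.

```bash
python3 - <<'E'
from h import *
a=cv2.imread('pics/s0.png')[150:285,165:285];b=cv2.imread('pics/t0.png')[155:270,200:305]
a=cv2.resize(a,None,fx=4.4,fy=4.4,interpolation=cv2.INTER_CUBIC)[:594]
a=cv2.resize(a,(390,439));
b=cv2.resize(b,None,fx=3.9,fy=3.9,interpolation=cv2.INTER_CUBIC)
H=max(a.shape[0],b.shape[0]);c=np.zeros((H,a.shape[1]+b.shape[1],3),np.uint8);c[:a.shape[0],:a.shape[1]]=a;c[:b.shape[0],a.shape[1]:]=b
print(a.shape,b.shape);cv2.imwrite('pics/c1.png',c)
E
```

```text
(439, 390, 3) (448, 410, 3)
```

View pics/c1.png

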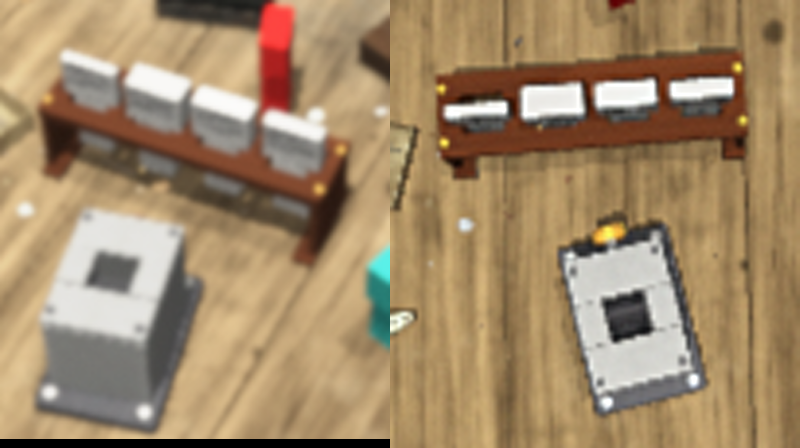

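```bash
cat > e1.py <<'E'
from h import *
def T(x,y): return ((x-390)/3.9+200-.37,(y)/3.9+155-.37)
def S(x,y): f=390/120; return (x/f+165-.35,y/f+150-.35)
for nm,t,s in [('b1',(441,89),(47,98)),('b2',(738,67),(341,149)),('b4',(742,120),(319,188)),('slot',(628,316),(113,271))]:
    x,e=tri([ray('top',T(*t)),ray('scene',S(*s))]); print(nm,np.round(x,4),np.round(e,4))
b=np.array([onz('top',T(*p),.062) for p in [(441,89),(738,67),(444,143),(742,120)]]);print(np.round(b,4),b.mean(0))
v=b[0]-b[1]+b[2]-b[3];print('rack y dir deg',np.degrees(np.arctan2(-v[0],v[1])))
c=np.array([onz('top',T(*p),.08) for p in [(602,296),(643,291),(652,333),(612,341)]]);print(np.round(c,4),c.mean(0))
k=np.array(onz('top',T(610,233),.06));print('knob',k)
for n in ['top']:
    for p in [(558,250),(662,228),(698,378),(597,403)]: print(np.round(onz(n,T(*p),.08),4))
E
python3 e1.py
```

```text
b1 [0.5945 0.0775 0.0258] [0.0093 0.0093]
b2 [ 0.6018 -0.1338  0.0676] [0.001 0.001]
b4 [ 0.5664 -0.1349  0.0668] [0.0007 0.0007]
slot [ 0.4409 -0.0582  0.0842] [0.0007 0.0007]
[[ 0.5932  0.064   0.062 ]
 [ 0.6024 -0.1332  0.062 ]
 [ 0.557   0.062   0.062 ]
 [ 0.5668 -0.1346  0.062 ]] [ 0.57985132 -0.03543893  0.062     ]
rack y dir deg 2.7564107873478605
[[ 0.4536 -0.0413  0.08  ]
 [ 0.456  -0.0673  0.08  ]
 [ 0.4296 -0.0724  0.08  ]
 [ 0.4252 -0.047   0.08  ]] [ 0.44110334 -0.05699691  0.08      ]
knob [ 0.4949818  -0.04613628  0.06      ]
[ 0.4834 -0.0138  0.08  ]
[ 0.4956 -0.0804  0.08  ]
[ 0.401  -0.1005  0.08  ]
[ 0.3871 -0.0369  0.08  ]
```

```bash
cat > p.py <<'E'
from h import *
from scipy.spatial.transform import Rotation as R
def down(yaw): # tool x heading yaw(deg), z down
    c,s=np.cos(np.radians(yaw)),np.sin(np.radians(yaw)); return R.from_matrix(np.array([[c,s,0],[s,-c,0],[0,0,-1]]))
def plan(tgt,yaw,hand,smax=.048,st=None):
    st=st or ctrl.get_state(); p=np.array(st['eef_pos']);q=R.from_quat(st['tcp_rot']);g=down(yaw);tgt=np.array(tgt);rows=[]
    while True:
        d=tgt-p; w=(q.inv()*g).as_rotvec(degrees=True)
        if np.linalg.norm(d)<3e-4 and np.linalg.norm(w)<.1 or len(rows)>30: break
        n=max(1,np.linalg.norm(d)/smax); d=d/n; k=max(1,np.linalg.norm(w)/8.5); w=w/k
        rows.append([*np.round(q.inv().apply(d),4).tolist(),*np.round(w,1).tolist(),hand])
        p=p+d; q=q*R.from_rotvec(w,degrees=True)
    print(len(rows),str(rows).replace(' ',''))
def where():
    st=ctrl.get_state(); x=R.from_quat(st['tcp_rot']).as_matrix()
    print('t',round(st['time'],2),'p',np.round(st['eef_pos'],4),'yaw',round(np.degrees(np.arctan2(x[1,0],x[0,0])),2),'zax',np.round(x[:,2],4),'F',np.round(st['contact_force'],2),'op',round(st['opening'],3))
E
python3 -c "
from p import *
plan([.50,-.04,.23],97,-1)"
```

```text
15 [[-0.0322,-0.0356,0.0001,-0.0,0.0,8.5,-1],[-0.0371,-0.0304,0.0001,-0.0,0.0,8.5,-1],[-0.0412,-0.0246,0.0,-0.0,0.0,8.5,-1],[-0.0444,-0.0182,0.0,-0.0,0.0,8.5,-1],[-0.0466,-0.0115,0.0,-0.0,0.0,8.5,-1],[-0.0478,-0.0045,0.0,-0.0,0.0,8.5,-1],[-0.0479,0.0026,0.0,-0.0,0.0,8.5,-1],[-0.047,0.0097,0.0,-0.0,0.0,2.3,-1],[-0.0466,0.0116,0.0,-0.0,-0.0,0.0,-1],[-0.0466,0.0116,0.0,0.0,0.0,0.0,-1],[-0.0466,0.0116,0.0,-0.0,-0.0,0.0,-1],[-0.0466,0.0116,0.0,0.0,0.0,0.0,-1],[-0.0466,0.0116,0.0,-0.0,-0.0,0.0,-1],[-0.0466,0.0116,0.0,0.0,0.0,0.0,-1],[-0.043,0.0107,0.0,-0.0,-0.0,0.0,-1]]
```

apply_moves:
  moves:
    - [[-0.032, -0.036, 0, 0, 0, 8.5, -1], [-0.037, -0.03, 0, 0, 0, 8.5, -1], [-0.041, -0.025, 0, 0, 0, 8.5, -1], [-0.044, -0.018, 0, 0, 0, 8.5, -1], [-0.047, -0.011, 0, 0, 0, 8.5, -1], [-0.048, -0.004, 0, 0, 0, 8.5, -1], [-0.048, 0.003, 0, 0, 0, 8.5, -1], [-0.047, 0.01, 0, 0, 0, 2.3, -1], [-0.047, 0.012, 0, 0, 0, 0, -1], [-0.047, 0.012, 0, 0, 0, 0, -1], [-0.047, 0.012, 0, 0, 0, 0, -1], [-0.047, 0.012, 0, 0, 0, 0, -1]]

```text
time: 1.3
eef_pos: [0.4445, 0.0713, 0.2243]
tcp_rot: [0.669, 0.744, -0.005, 0.0]
contact_force: [0.2, 0.8, 1.0]
opening: 1.004
```

apply_moves:
  moves:
    - [[-0.046, 0.018, -0.003, 0, 0, 0, -1], [-0.046, 0.018, -0.003, 0, 0, 0, -1], [-0.024, 0.007, 0, 0, 0, 0, -1], [0, 0, 0, 0, 0, 0, -1]]

```text
time: 1.7
eef_pos: [0.4997, -0.0478, 0.2295]
tcp_rot: [0.672, 0.741, -0.005, -0.0]
contact_force: [-0.5, 0.2, -0.7]
opening: 1.002
```

```bash
python3 - <<'E'
from p import *
import pickle
where(); C=cal('wrist'); im=snap('wrist','w1.png'); pickle.dump(C[:2],open('w1.pkl','wb'))
cv2.imwrite('pics/w1b.png',cv2.resize(im[:,:,::-1],(800,600),interpolation=cv2.INTER_CUBIC))
E
```

```text
t 1.7 p [ 0.4997 -0.0478  0.2295] yaw 95.59 zax [-0.0069 -0.0073 -0.9999] F [-0.54  0.19 -0.7 ] op 1.002
```

View pics/w1b.png

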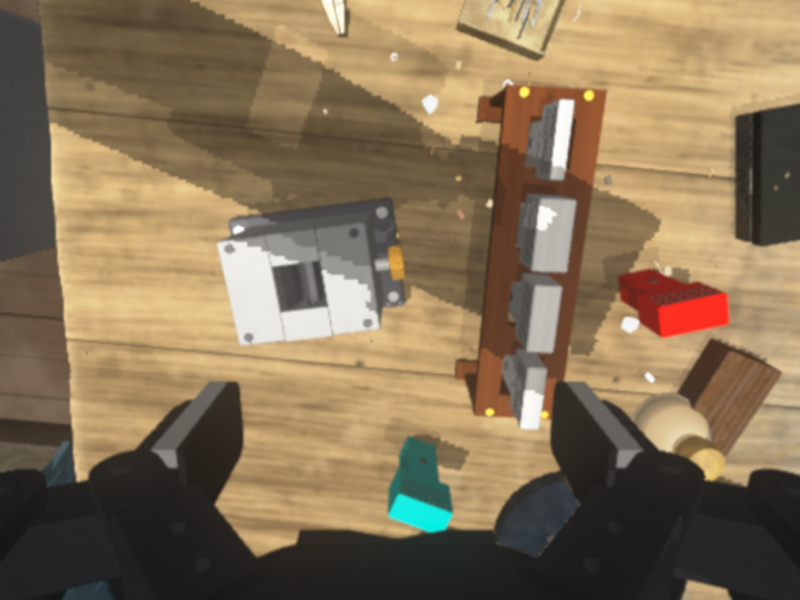

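Wrist view (800x600): guide slot (300,286), knob at its +x side (396,262), leaves in the rack from top (+y): thin=leaf_8 (560,140), thickest=leaf_20 (552,233), leaf_16 (542,313), leaf_12 (530,390). Red (670,300) and turquoise (420,490) are decoys.

```bash
cat > e2.py <<'E'
from p import *
import pickle
C=(*pickle.load(open('w1.pkl','rb')),None)
W=lambda x,y:((x+.5)/1.5625-.5,(y+.5)/1.5625-.5)
b=np.array([onz('',W(*p),.062,C) for p in [(524,92),(589,96),(489,412),(545,415)]]);print(np.round(b,4),b.mean(0)[:2])
v=b[0]-b[2]+b[1]-b[3];print('rack yaw',np.degrees(np.arctan2(-v[0],v[1])),np.linalg.norm(v)/2)
s=np.array([onz('',W(*p),.08,C) for p in [(230,249),(354,233),(248,338),(368,323)]]);print(np.round(s,4),s.mean(0)[:2])
v=s[1]-s[0]+s[3]-s[2];print('guide yaw x',np.degrees(np.arctan2(v[1],v[0])),np.linalg.norm(v)/2)
v=s[0]-s[2]+s[1]-s[3];print('guide yaw y',np.degrees(np.arctan2(-v[0],v[1])),np.linalg.norm(v)/2)
c=np.array([onz('',W(*p),.08,C) for p in [(273,266),(319,260),(328,306),(284,313)]]);print('slot',c.mean(0)[:2])
# heights by two views
T=lambda x,y:((x-390)/3.9+200-.37,y/3.9+155-.37)
for nm,w,t in [('bolt',(524,92),(444,143)),('bolt4',(545,415),(738,67)),('slot',(301,286),(628,316)),('leaf8top',(566,140),(476,106))]:
    print(nm,*[np.round(a,4) for a in tri([ray('',W(*w),C),ray('top',T(*t))])])
# leaf top corners at z=.094
for nm,ps in dict(l8=[(556,101),(574,99),(567,179),(553,177)],l20=[(548,198),(576,198),(569,271),(541,271)],l16=[(530,275),(562,276),(553,352),(527,351)],l12=[(523,350),(545,351),(539,428),(519,427)]).items():
    q=np.array([onz('',W(*p),.094,C) for p in ps]);print(nm,np.round(q.mean(0)[:2],4),'thick',np.round([np.linalg.norm(q[1]-q[0]),np.linalg.norm(q[2]-q[3])],4),'w',np.round(np.linalg.norm(q[0]-q[3]),4))
E
python3 e2.py
```

```text
[[ 0.5594  0.0618  0.062 ]
 [ 0.5959  0.0633  0.062 ]
 [ 0.5686 -0.1355  0.062 ]
 [ 0.6058 -0.134   0.062 ]] [ 0.58244486 -0.03609426]
rack yaw 2.772845191462317 0.19753532586438335
[[ 0.4022 -0.0396  0.08  ]
 [ 0.4722 -0.0235  0.08  ]
 [ 0.4135 -0.0926  0.08  ]
 [ 0.4845 -0.076   0.08  ]] [ 0.44307665 -0.05792202]
guide yaw x 13.078673257920144 0.07234518667686692
guide yaw y 12.625349577424982 0.05411214585190019
slot [ 0.44372984 -0.05766694]
bolt [0.5522 0.0568 0.0958] [0.0004 0.0004]
bolt4 [ 0.6031 -0.1325  0.0656] [0.0015 0.0015]
slot [ 0.4418 -0.058   0.075 ] [0.0013 0.0013]
leaf8top [0.5742 0.0355 0.1044] [0.0009 0.0009]
l8 [0.5761 0.0368] thick [0.009  0.0075] w 0.0372
l20 [ 0.5829 -0.0118] thick [0.0147 0.0153] w 0.0394
l16 [ 0.5823 -0.0565] thick [0.0176 0.0149] w 0.0446
l12 [ 0.5836 -0.1028] thick [0.0126 0.012 ] w 0.0491
```

```bash
python3 - <<'E'
from p import *
import pickle
plan([.577,.0362,.13],92.8,0)
C=(*pickle.load(open('w1.pkl','rb')),None)
W=lambda x,y:((x+.5)/1.5625-.5,(y+.5)/1.5625-.5)
for p in [(650,285),(728,292),(660,335)]: print('red z80',np.round(onz('',W(*p),.08,C),3))
E
```

```text
4 [[0.0239,0.0275,0.0312,-0.5,0.4,2.8,0],[0.0251,0.026,0.0316,-0.0,-0.0,0.0,0],[0.0251,0.026,0.0316,0.0,-0.0,0.0,0],[0.0036,0.0037,0.0045,0.0,0.0,0.0,0]]
red z80 [ 0.645 -0.037  0.08 ]
red z80 [ 0.691 -0.036  0.08 ]
red z80 [ 0.658 -0.066  0.08 ]
```

apply_moves:
  moves:
    - [[0.024, 0.0275, 0.031, -0.5, 0.4, 2.8, 0], [0.025, 0.026, 0.0315, 0, 0, 0, 0], [0.025, 0.026, 0.0315, 0, 0, 0, 0], [0.004, 0.004, 0.0045, 0, 0, 0, 0], [0.003, 0.003, 0.003, 0, 0, 0, 0], [0, 0, 0, 0, 0, 0, 0]]

```text
time: 2.35
eef_pos: [0.5799, 0.048, 0.1252]
tcp_rot: [0.689, 0.725, 0.001, -0.0]
contact_force: [-0.1, -0.2, 0.2]
opening: 0.495
```

```bash
python3 - <<'E'
from p import *
import pickle
where(); C=cal('wrist'); im=snap('wrist','w2.png'); pickle.dump(C[:2],open('w2.pkl','wb'))
cv2.imwrite('pics/w2b.png',cv2.resize(im[:,:,::-1],(800,600),interpolation=cv2.INTER_CUBIC))
W=lambda u:np.round((u+.5)*1.5625-.5,1)
st=ctrl.get_state();print('tcp px',W(proj('wrist',st['eef_pos'],C)))
E
```

```text
t 2.35 p [0.5799 0.048  0.1252] yaw 92.93 zax [ 8.0e-04  1.1e-03 -1.0e+00] F [-0.11 -0.25  0.23] op 0.495
tcp px [[396.5 393.7]]
```

View pics/w2b.png

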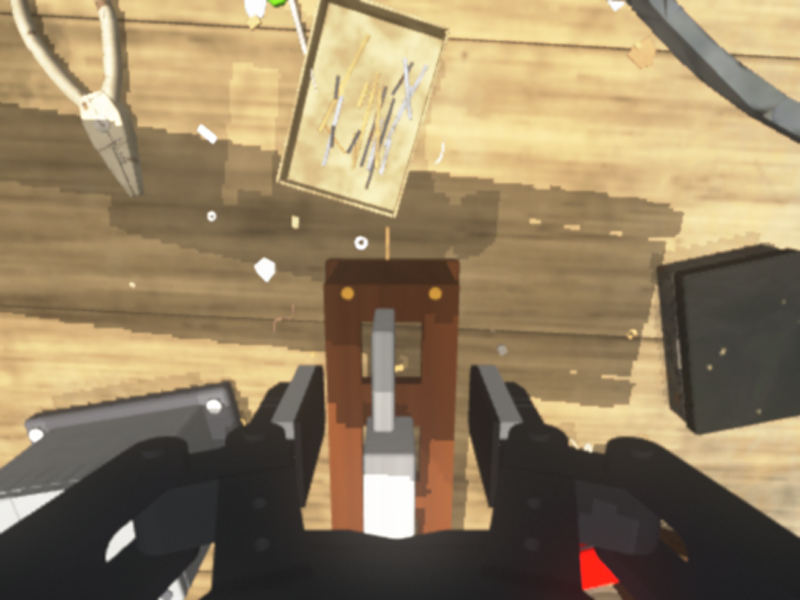

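```bash
cat > e3.py <<'E'
from p import *
import pickle
C=(*pickle.load(open('w2.pkl','rb')),None)
W=lambda x,y:((x+.5)/1.5625-.5,(y+.5)/1.5625-.5)
f=lambda x,y,z:np.round(onz('',W(x,y),z,C),4)
print('far edge z94 @333',f(384,333,.094),'@310',f(384,310,.094),'near 430',f(383,430,.094),'far bottom z62',f(384,310,.062))
print('slot top edge',f(392,322,.062),'slot L/R',f(361,350,.062),f(421,350,.062),'slot bottom?',f(392,382,.054))
print('bolts',f(348,293.5,.062),f(435,293,.062),'rack end',f(391,284,.062))
E
python3 e3.py; python3 - <<'E'
import cv2
a=cv2.imread('pics/w2.png')[165:290,195:325]; cv2.imwrite('pics/w2c.png',cv2.resize(a,None,fx=4.8,fy=4.8,interpolation=cv2.INTER_CUBIC))
E
```

```text
far edge z94 @333 [0.5754 0.0558 0.094 ] @310 [0.575  0.0643 0.094 ] near 430 [0.5767 0.0175 0.094 ] far bottom z62 [0.5747 0.0551 0.062 ]
slot top edge [0.5783 0.0501 0.062 ] slot L/R [0.5657 0.037  0.062 ] [0.5912 0.0383 0.062 ] slot bottom? [0.5797 0.0194 0.054 ]
bolts [0.5595 0.0614 0.062 ] [0.5953 0.0635 0.062 ] rack end [0.5771 0.0663 0.062 ]
```

View pics/w2c.png

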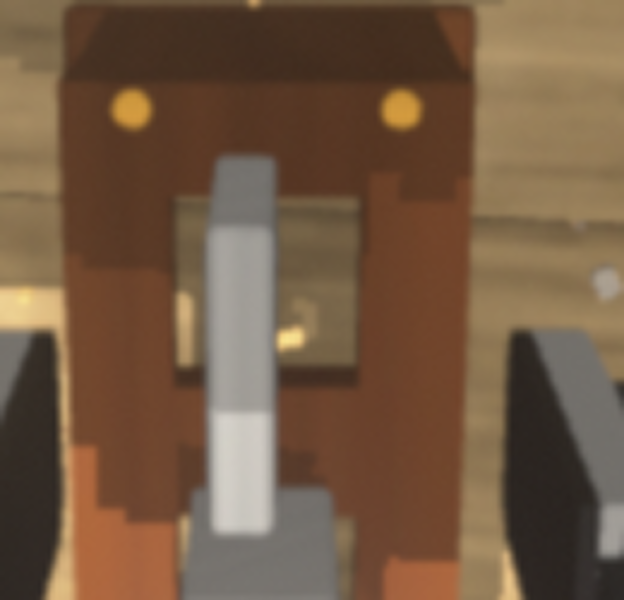

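```bash
cat >> h.py <<'E'
def crop(x,y,x0,y0,s): return ((x+.5)/s+x0-.5,(y+.5)/s+y0-.5)
E
python3 - <<'E'
from p import *
import pickle
C=(*pickle.load(open('w2.pkl','rb')),None)
f=lambda x,y,z:np.round(onz('',crop(x,y,195,165,4.8),z,C),4)
print('head',f(240,226,.094),f(241,533,.094),'thick',f(208,300,.094)-f(275,300,.094))
print('slot y',f(267,197,.062),f(267,385,.062),'x',f(175,300,.062),f(360,300,.062))
print('bolts',f(132,109,.062),f(402,109,.062))
print('tcpz94',proj('',[.5799,.048,.094],C))
plan([.5765,.0362,.068],92.8,0)
E
```

```text
head [0.5748 0.0565 0.094 ] [0.5767 0.0171 0.094 ] thick [-0.0078 -0.0004  0.    ]
slot y [0.5779 0.0502 0.062 ] [0.5793 0.0226 0.062 ] x [0.5659 0.0347 0.062 ] [0.5915 0.036  0.062 ]
bolts [0.5593 0.0616 0.062 ] [0.5954 0.0635 0.062 ]
tcpz94 [[252.97533928 226.51385925]]
2 [[-0.0091,-0.0036,0.047,0.1,-0.0,0.1,0],[-0.0021,-0.0008,0.011,-0.0,-0.0,0.0,0]]
```

apply_moves:
  moves:
    - [[-0.011, -0.0045, 0.0, 0, 0, 0, 0], [0, 0, 0.03, 0, 0, 0, 0], [0, 0, 0.02, 0, 0, 0, 0], [0, 0, 0.005, 0, 0, 0, 0], [0, 0, 0, 0, 0, 0, 0]]

```text
time: 2.9
eef_pos: [0.5788, 0.0303, 0.0791]
tcp_rot: [0.69, 0.724, 0.005, 0.007]
contact_force: [-0.5, -0.5, 0.0]
opening: 0.498
```

```bash
python3 - <<'E'
from p import *
where()
plan([.576,.0367,.067],92.8,0)
E
```

```text
t 2.9 p [0.5788 0.0303 0.0791] yaw 92.69 zax [ 0.017  -0.0025 -0.9999] F [-0.45 -0.52  0.03] op 0.498
1 [[0.0066,-0.0027,0.012,1.0,0.2,-0.1,0]]
```

apply_moves:
  moves:
    - [[0.006, -0.0025, 0.006, 1.0, 0.2, 0, 0], [0.0, 0, 0.005, 0, 0, 0, 0], [0, 0, 0, 0, 0, 0, 0]]

```text
time: 3.2
eef_pos: [0.5777, 0.0352, 0.0711]
tcp_rot: [0.691, 0.723, 0.001, 0.002]
contact_force: [-0.3, -0.3, 0.6]
opening: 0.5
```

```bash
python3 - <<'E'
from p import *
where()
plan([.576,.0367,.067],92.8,0)
E
```

```text
t 3.2 p [0.5777 0.0352 0.0711] yaw 92.61 zax [ 3.8e-03 -5.0e-04 -1.0e+00] F [-0.32 -0.29  0.6 ] op 0.5
1 [[0.0016,-0.0017,0.0041,0.2,0.0,-0.2,0]]
```

apply_moves:
  moves:
    - [[0.002, -0.002, 0.004, 0.2, 0, -0.1, 0], [0, 0, 0.001, 0, 0, 0, 0.3], [0, 0, 0, 0, 0, 0, 1], [0, 0, 0, 0, 0, 0, 1], [0, 0, 0, 0, 0, 0, 1], [0, 0, 0, 0, 0, 0, 1], [0, 0, 0, 0, 0, 0, 1]]
  force: 50

```text
time: 3.9
eef_pos: [0.5763, 0.0377, 0.0667]
tcp_rot: [0.69, 0.724, 0.0, 0.001]
contact_force: [-0.1, -0.3, 0.0]
opening: 0.084
```

```bash
python3 -c "
from p import *
where()"
```

```text
t 3.9 p [0.5763 0.0377 0.0667] yaw 92.78 zax [ 1.8e-03 -9.0e-04 -1.0e+00] F [-0.12 -0.34  0.01] op 0.084
```

apply_moves:
  moves:
    - [[0, 0, -0.02, 0, 0, 0, 1], [0, 0, -0.035, 0, 0, 0, 1], [0, 0, -0.04, 0, 0, 0, 1], [0, 0, 0.0, 0, 0, 0, 1]]

```text
time: 4.3
eef_pos: [0.5743, 0.0378, 0.162]
tcp_rot: [0.69, 0.724, -0.002, -0.002]
contact_force: [-0.4, -0.4, 0.1]
opening: 0.084
```

```bash
python3 - <<'E'
from p import *
where()
plan([.4379,-.0581,.158],102.8,1)
E
```

```text
t 4.3 p [0.5743 0.0378 0.162 ] yaw 92.76 zax [-4.7e-03 -1.0e-04 -1.0e+00] F [-0.41 -0.36  0.07] op 0.084
4 [[-0.0257,-0.0405,0.0013,-0.2,-0.0,-8.5,1],[-0.0194,-0.0439,0.0012,-0.0,-0.0,-1.5,1],[-0.0182,-0.0444,0.0011,-0.0,-0.0,0.0,1],[-0.0087,-0.0211,0.0005,0.0,0.0,0.0,1]]
```

apply_moves:
  moves:
    - [[-0.026, -0.04, 0.001, 0, 0, -8, 1], [-0.019, -0.044, 0.001, 0, 0, -1.5, 1], [-0.018, -0.044, 0.001, 0, 0, 0, 1], [-0.009, -0.021, 0.0, 0, 0, 0, 1], [0, 0, 0, 0, 0, 0, 1]]

```text
time: 4.8
eef_pos: [0.434, -0.0595, 0.1563]
tcp_rot: [0.624, 0.782, -0.002, -0.003]
contact_force: [-0.5, 0.5, -0.7]
opening: 0.081
```

```bash
python3 - <<'E'
from p import *
where()
plan([.4379,-.0581,.150],102.8,1)
E
```

```text
t 4.8 p [ 0.434  -0.0595  0.1563] yaw 102.82 zax [-6.6e-03  2.0e-04 -1.0e+00] F [-0.52  0.53 -0.67] op 0.081
1 [[0.0005,0.0042,0.0063,-0.4,-0.1,0.0,1]]
```

apply_moves:
  moves:
    - [[0.0005, 0.004, 0.004, -0.4, 0, 0, 1], [0, 0, 0, 0, 0, 0, 1]]

```text
time: 5.0
eef_pos: [0.4381, -0.0579, 0.1514]
tcp_rot: [0.624, 0.781, 0.001, -0.0]
contact_force: [-0.3, -0.2, -1.8]
opening: 0.08
```

```bash
python3 - <<'E'
from p import *
import pickle
where(); C=cal('wrist'); im=snap('wrist','w3.png'); pickle.dump((C[0],C[1],ctrl.get_state()),open('w3.pkl','wb'))
cv2.imwrite('pics/w3b.png',cv2.resize(im[90:354,130:390,::-1],None,fx=2.25,fy=2.25,interpolation=cv2.INTER_CUBIC))
E
```

```text
t 5.0 p [ 0.4381 -0.0579  0.1514] yaw 102.74 zax [ 0.0012  0.0026 -1.    ] F [-0.34 -0.16 -1.8 ] op 0.08
```

View pics/w3b.png

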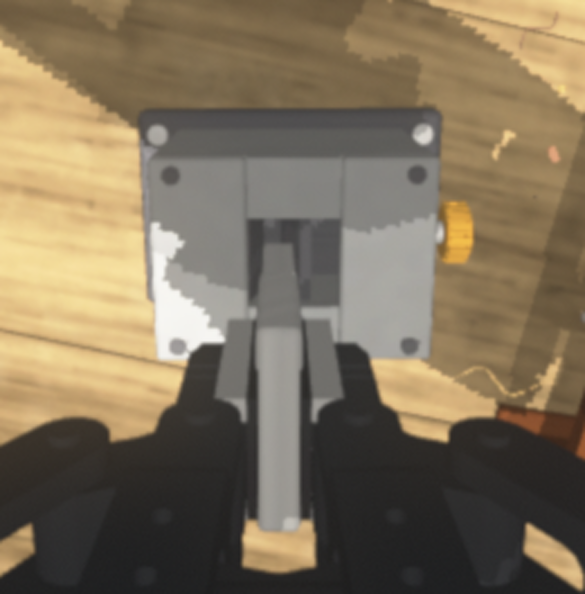

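```bash
cat > e4.py <<'E'
from p import *
import pickle
K,T,st=pickle.load(open('w3.pkl','rb'));C=(K,T,None)
P=np.array(st['eef_pos']);Rm=R.from_quat(st['tcp_rot']).as_matrix()
f=lambda x,y,z:onz('',crop(x,y,130,90,2.25),z,C)
loc=lambda X:np.round((X-P)@Rm*1000,1)   # tool frame mm: x=guide+y, y=guide+x
s=np.array([f(*p,.08) for p in [(170,175),(417,175),(178,346),(410,346)]]);print('screws tool',[loc(a)[:2] for a in s],'mean',loc(s.mean(0)),s.mean(0))
v=s[1]-s[0]+s[3]-s[2];print('yaw',np.degrees(np.arctan2(v[1],v[0])));v=s[0]-s[2]+s[1]-s[3];print('yaw',np.degrees(np.arctan2(-v[0],v[1])))
print('slot L,R,far',loc(f(248,250,.08)),loc(f(341,250,.08)),loc(f(295,218,.08)),'near',loc(f(295,305,.08)))
z=P[2]-.0527
print('blade bottom edge L,R',loc(f(265,244,z)),loc(f(294,244,z)))
zs=z+.08
print('head top far edge', loc(f(280,365,zs)),'L,R',loc(f(259,450,zs)),loc(f(301,450,zs)))
E
python3 e4.py
```

```text
screws tool [array([ 26.1, -31.8]), array([26. , 40.6]), array([-28. , -31.4]), array([-28.1,  41. ])] mean [-1.   4.6 71.7] [ 0.44311873 -0.0576828   0.08      ]
yaw 12.710361875815277
yaw 13.191286713121135
slot L,R,far [ 3.2 -9.2 71.7] [ 3.1 18.8 71.7] [13.1  4.9 71.7] near [-14.4   5.   71.7]
blade bottom edge L,R [10.5 -3.7 52.7] [10.5  4.2 52.7]
head top far edge [ 12.1   0.3 -27.3] L,R [ -4.   -3.3 -27.3] [ -4.    4.  -27.3]
```

apply_moves:
  moves:
    - [[0.0006, -0.0009, 0.005, 0, 0, 0, 1], [0, 0, 0.008, 0, 0, 0, 1], [0, 0, 0, 0, 0, 0, 1]]

```text
time: 5.35
eef_pos: [0.4388, -0.0562, 0.1373]
tcp_rot: [0.623, 0.782, 0.001, -0.001]
contact_force: [0.2, -0.4, -0.9]
opening: 0.083
```

```bash
cat >> p.py <<'E'
G=np.array([.4432,-.0577]);GY=12.8
def gd(t,dy=0.,z=None,face=-9.5):
    """target TCP xy for leaf thickness t mm; dy = leaf-centre offset (mm, tool x) in hand"""
    a=np.radians(GY);gx=(face+t/2)/1000;gy=-dy/1000
    return np.array([G[0]+gx*np.cos(a)-gy*np.sin(a),G[1]+gx*np.sin(a)+gy*np.cos(a)])
E
python3 - <<'E'
from p import *
where()
t=gd(8,-1.5);print(t)
plan([*t,ctrl.get_state()['eef_pos'][2]],102.8,1)
E
```

```text
t 5.35 p [ 0.4388 -0.0562  0.1373] yaw 102.93 zax [ 9.0e-04  2.8e-03 -1.0e+00] F [ 0.23 -0.35 -0.91] op 0.083
[ 0.43750436 -0.05745579]
1 [[-0.0009,-0.0015,-0.0,0.1,-0.1,0.1,1]]
```

apply_moves:
  moves:
    - [[-0.0009, -0.0014, 0.001, 0, 0, 0, 1], [0, 0, 0.001, 0, 0, 0, 1]]

```text
time: 5.55
eef_pos: [0.4377, -0.0571, 0.1347]
tcp_rot: [0.623, 0.783, 0.001, -0.001]
contact_force: [0.3, 0.1, -0.6]
opening: 0.083
```

```bash
python3 - <<'E'
from p import *
where()
plan([*gd(8,-1.5),ctrl.get_state()['eef_pos'][2]],102.8,1)
E
```

```text
t 5.55 p [ 0.4377 -0.0571  0.1347] yaw 102.99 zax [ 0.      0.0032 -1.    ] F [ 0.28  0.12 -0.63] op 0.083
1 [[-0.0003,-0.0003,-0.0,0.0,-0.2,0.2,1]]
```

Good alignment. Descend gently to just above the lead-ins.

apply_moves:
  moves:
    - [[-0.0003, -0.0003, 0.005, 0, -0.1, -0.1, 1], [0, 0, 0.006, 0, 0, 0, 1], [0, 0, 0.005, 0, 0, 0, 1]]

```text
time: 5.85
eef_pos: [0.4381, -0.0577, 0.1184]
tcp_rot: [0.622, 0.783, 0.001, 0.001]
contact_force: [-0.8, 0.2, -1.1]
opening: 0.082
```

```bash
python3 - <<'E'
from p import *
where()
plan([*gd(8,-1.5),ctrl.get_state()['eef_pos'][2]],102.8,1)
E
```

```text
t 5.85 p [ 0.4381 -0.0577  0.1184] yaw 103.09 zax [ 2.5e-03  5.0e-04 -1.0e+00] F [-0.78  0.19 -1.13] op 0.082
1 [[0.0004,-0.0005,-0.0,0.1,0.0,0.3,1]]
```

apply_moves:
  moves:
    - [[0.0003, -0.0005, 0.004, 0, 0, -0.2, 1], [0, 0, 0.004, 0, 0, 0, 1], [0, 0, 0.004, 0, 0, 0, 1]]

```text
time: 6.15
eef_pos: [0.4371, -0.0575, 0.1049]
tcp_rot: [0.62, 0.784, 0.001, 0.0]
contact_force: [0.6, 0.0, 1.6]
opening: 0.084
```

```bash
python3 - <<'E'
from p import *
where()
plan([*gd(8,-1.5),ctrl.get_state()['eef_pos'][2]],102.8,1)
E
```

```text
t 6.15 p [ 0.4371 -0.0575  0.1049] yaw 103.3 zax [ 1.4e-03  8.0e-04 -1.0e+00] F [0.61 0.   1.61] op 0.084
1 [[-0.0,0.0004,0.0,0.1,-0.0,0.5,1]]
```

apply_moves:
  moves:
    - [[0, 0.0002, 0.003, 0, 0, 0.4, 1], [0, 0, 0.003, 0, 0, 0, 1]]

```text
time: 6.35
eef_pos: [0.439, -0.0579, 0.1004]
tcp_rot: [0.624, 0.782, 0.001, 0.002]
contact_force: [-1.1, 0.4, 3.7]
opening: 0.086
```

```bash
python3 - <<'E'
from p import *
where()
plan([*gd(8,-1.5),ctrl.get_state()['eef_pos'][2]],102.8,1)
E
```

```text
t 6.35 p [ 0.439  -0.0579  0.1004] yaw 102.85 zax [ 4.3e-03  3.0e-04 -1.0e+00] F [-1.12  0.43  3.68] op 0.086
1 [[0.0008,-0.0013,-0.0,0.2,0.0,0.0,1]]
```

apply_moves:
  moves:
    - [[0.0003, -0.0005, 0.003, 0.1, 0, 0, 1], [0, 0, 0.003, 0, 0, 0, 1]]

```text
time: 6.55
eef_pos: [0.4393, -0.0582, 0.0952]
tcp_rot: [0.623, 0.782, 0.001, 0.002]
contact_force: [-0.4, 1.2, 2.8]
opening: 0.083
```

```bash
python3 - <<'E'
from p import *
where()
plan([*gd(8,-1.5),ctrl.get_state()['eef_pos'][2]],102.8,1)
E
```

```text
t 6.55 p [ 0.4393 -0.0582  0.0952] yaw 102.86 zax [ 0.0044 -0.0014 -1.    ] F [-0.43  1.19  2.83] op 0.083
1 [[0.0011,-0.0016,-0.0,0.2,0.1,0.1,1]]
```

apply_moves:
  moves:
    - [[0.0003, -0.0003, 0.003, 0.1, 0, 0, 1], [0, 0, 0.003, 0, 0, 0, 1]]

```text
time: 6.75
eef_pos: [0.4392, -0.0582, 0.089]
tcp_rot: [0.623, 0.782, -0.0, 0.002]
contact_force: [-1.1, 0.6, 3.2]
opening: 0.08
```

```bash
python3 - <<'E'
from p import *
where()
E
```

```text
t 6.75 p [ 0.4392 -0.0582  0.089 ] yaw 102.88 zax [ 0.0031 -0.0025 -1.    ] F [-1.1   0.6   3.22] op 0.08
```

apply_moves:
  moves:
    - [[0.0, 0.0, 0.002, 0, 0, 0, 1], [0, 0, 0.002, 0, 0, 0, 1]]

```text
time: 6.95
eef_pos: [0.4392, -0.0583, 0.0845]
tcp_rot: [0.623, 0.782, -0.0, 0.002]
contact_force: [-0.9, -1.3, 11.1]
opening: 0.083
```

```bash
python3 - <<'E'
from p import *
where()
E
```

```text
t 6.95 p [ 0.4392 -0.0583  0.0845] yaw 102.88 zax [ 0.0029 -0.0026 -1.    ] F [-0.92 -1.34 11.08] op 0.083
```

The leaf went home with about 4 N drag over the free-air reading. I'll check this with a short pull and re-push inside the upright faces.

apply_moves:
  moves:
    - [[0, 0, -0.004, 0, 0, 0, 1], [0, 0, -0.004, 0, 0, 0, 1]]

```text
time: 7.15
eef_pos: [0.4365, -0.0575, 0.0895]
tcp_rot: [0.623, 0.782, -0.001, -0.001]
contact_force: [0.5, -1.0, -5.9]
opening: 0.086
```

```bash
python3 -c "
from p import *
where()"
```

```text
t 7.15 p [ 0.4365 -0.0575  0.0895] yaw 102.89 zax [-0.0029 -0.001  -1.    ] F [ 0.48 -0.97 -5.87] op 0.086
```

apply_moves:
  moves:
    - [[0, 0, -0.003, 0, 0, 0, 1]]

```text
time: 7.25
eef_pos: [0.4356, -0.0572, 0.0915]
tcp_rot: [0.623, 0.782, -0.002, -0.002]
contact_force: [0.4, -1.7, -4.6]
opening: 0.084
```

apply_moves:
  moves:
    - [[0, 0, 0.003, 0, 0, 0, 1], [0, 0, 0.003, 0, 0, 0, 1]]

```text
time: 7.45
eef_pos: [0.4375, -0.0574, 0.0877]
tcp_rot: [0.624, 0.782, -0.0, 0.0]
contact_force: [-0.3, 1.8, 3.5]
opening: 0.085
```

apply_moves:
  moves:
    - [[0, 0, 0.002, 0, 0, 0, 1]]

```text
time: 7.55
eef_pos: [0.4383, -0.0576, 0.0864]
tcp_rot: [0.624, 0.782, 0.0, 0.001]
contact_force: [-0.4, 0.6, 1.8]
opening: 0.083
```

Pull reads −5.9/−4.6 N and push +3.5 N, so ±4 N about the free reading: it binds. I seat it fully, then release.

apply_moves:
  moves:
    - [[0, 0, 0.003, 0, 0, 0, 1], [0, 0, 0.002, 0, 0, 0, 1]]

```text
time: 7.75
eef_pos: [0.439, -0.0577, 0.0844]
tcp_rot: [0.623, 0.782, -0.0, 0.0]
contact_force: [-9.4, 3.2, 22.6]
opening: 0.088
```

```bash
python3 -c "
from p import *
where()"
```

```text
t 7.75 p [ 0.439  -0.0577  0.0844] yaw 102.89 zax [-5.e-04 -6.e-04 -1.e+00] F [-9.45  3.22 22.57] op 0.088
```

apply_moves:
  moves:
    - [[0, 0, 0, 0, 0, 0, 1], [0, 0, 0, 0, 0, 0, 0.3], [0, 0, 0, 0, 0, 0, 0.3], [0, 0, 0, 0, 0, 0, 0.2]]

```text
time: 8.15
eef_pos: [0.4384, -0.0576, 0.0835]
tcp_rot: [0.623, 0.782, -0.001, -0.0]
contact_force: [-0.3, 0.0, 0.2]
opening: 0.402
```

```bash
python3 -c "
from p import *
where()"
```

```text
t 8.15 p [ 0.4384 -0.0576  0.0835] yaw 102.89 zax [-1.6e-03 -5.0e-04 -1.0e+00] F [-0.25  0.02  0.25] op 0.402
```

Released with no residual force. Now retreat up and to the side so I can look at it.

apply_moves:
  moves:
    - [[0, 0, -0.02, 0, 0, 0, 0], [0, 0, -0.03, 0, 0, 0, 0], [0, 0, -0.04, 0, 0, 0, 0], [0, 0, -0.04, 0, 0, 0, 0], [0.01, 0.04, -0.02, 0, 0, 0, 0], [0.01, 0.02, 0, 0, 0, 0, 0], [0, 0, 0, 0, 0, 0, 0]]

```text
time: 8.85
eef_pos: [0.4929, -0.0237, 0.2367]
tcp_rot: [0.624, 0.781, -0.0, -0.002]
contact_force: [-1.7, 0.3, -0.4]
opening: 0.501
```

```bash
python3 - <<'E'
from p import *
import pickle
where(); C=cal('wrist'); im=snap('wrist','w4.png'); pickle.dump((C[0],C[1],ctrl.get_state()),open('w4.pkl','wb'))
sc=snap('scene','s4.png')
a=cv2.resize(im[:,:,::-1],(480,360),interpolation=cv2.INTER_CUBIC);b=cv2.resize(sc[150:285,165:285,::-1],(320,360),interpolation=cv2.INTER_CUBIC)
cv2.imwrite('pics/f1.png',np.hstack([a,b]))
E
```

```text
t 8.85 p [ 0.4929 -0.0237  0.2367] yaw 102.72 zax [-0.0033  0.0016 -1.    ] F [-1.67  0.3  -0.43] op 0.501
```

View pics/f1.png

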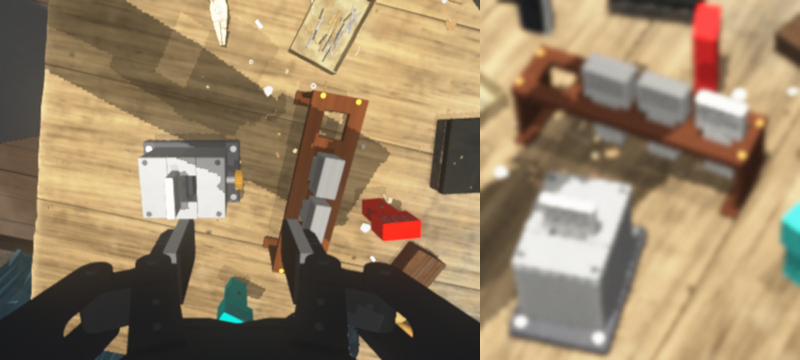

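```bash
python3 -c "
from p import *
where();print(ctrl.sign_off())"
```

```text
t 8.95 p [ 0.4914 -0.0246  0.2358] yaw 102.66 zax [-0.0056  0.0014 -1.    ] F [-0.25  0.81 -0.71] op 0.499
the job is handed in; nothing more can be done
None
```

The first leaf tried, leaf_8 (the thinnest), binds in the guide, so the hidden gap is under 8 mm. I left it fully home and let go. Leaves 12, 16 and 20 were never moved and still hang in the rack, and the job was handed in at about 9 s.

- **Identification:** leaf_8 hung in the rack slot at y = +72 mm. It measured about 7.8 mm thick in the wrist view, and the fingers stopped on it at about 7 mm.
- **Bind:** the drag was about 4 N going in, against a limit of 1.5 N for a loose leaf. A short pull and re-push inside the guide gave about the same 4 N in each direction.
- **Fully home:** it stopped solid twice with the tool at 84.4 to 84.5 mm, where 84.7 mm was expected. The last push peaked at about 23 N on the cover, firmer than needed but within the limits.
- **Last pictures:** leaf_8 stands upright with only its head above the cover, and the other three leaves hang in the rack. The arm was clear of everything. I did not measure the seated height again from the pictures.
- **Disagreements:** some early two-view heights were wrong because I had matched the wrong rack bolts; the rest were within about 5 mm for the bolt and slot, and about 10 mm high for leaf_8's top. The close wrist views agreed to about 1 mm, and I worked from those.

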